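# Open the dial padlock on the specimen case and hold it up

### The arm

A 6-joint arm with a two-finger parallel gripper is mounted at the origin on the work surface. World frame = base frame: x ahead of the robot, y to its left, z up, the work surface at z = 0. Lengths are in m, angles in rad, forces in N, time in s.
With the tool pointing down it reaches from about 0.375 to 0.9 m from the base axis. Payload 3.1 kg.
Tool frame: the origin (TCP) lies on the centre line of the jaws, within the pads' length; the fingertips stand 22 mm ahead of it and the grasp point (between the pads) lies 3 mm ahead of it; z points along the fingers, y is the line along which they close (so a half turn about z gives the same grasp; the last joint's range is limited). The gripper opens to 85 mm and grips with 20 to 120 N. Pads are 22 mm wide; open, the fingers measure 114 mm over their backs; the gripper's body (76 mm by 85 mm) begins 54 mm behind the grasp point. The pads swing forward as they close: fully open they stand 13 mm farther back than shut.
Start: joints at [-1.351, 0.527, 1.433, -0, 1.181, -0.178], TCP at [0.243, -0.576, 0.253] pointing down, gripper open.
Joint ranges: [-3.08, 3.08], [-0.75, 2.2], [0.22, 2.44], [-1.43, 4.57], [0, 2.65], [-2.85, 2.85]. Speed limits (rad/s): [2.79, 2.79, 3.14, 3.14, 3.14, 3.14].

### API

Orientations are given as a unit quaternion [x, y, z, w].
In Python, from station import manip, cam, sense gives the robot as it stands (manip), with the cameras (cam) and the readings as plain functions.
- The arm moves only by the tool run_rows, called after "Call:" as name([rows], argument=value, ...), one row to a line, values as JSON. Schema: {"type":"object","properties":{"steps":{"type":"array","items":{"type":"array","items":{"type":"array","items":{"type":"number"},"minItems":5,"maxItems":5},"minItems":1,"maxItems":20},"minItems":1,"maxItems":1},"clamp_n":{"type":"number"},"only":{"type":"string"},"quiet":{"type":"boolean"},"lines":{"type":"string"}},"required":["steps"],"additionalProperties":false}. steps is a list that holds a single list of rows (three levels of brackets), with 1 to 20 rows, each of 5 numbers: dx, dy, dz in m, then a turn about the tool's z in rad, then the opening from 0.0 (shut) to 1.0 (fully open); each row is the pose to reach, as a shift and turn from the pose commanded when the call began, along the tool's axes at that moment; what a row does not reach only later rows make up. A row lasts 1/10 s, in which the tool goes at most 0.05 m and 0.15 rad, less where a joint would pass 70% of its speed; a pose out of reach is approached as far as the arm can. The fingers move at their own pace and stop on an object; clamp_n is the grip in N (left out, the last holds). Time passes only in rows, so rows that do not move let the fingers close. The tool returns the time, the measured TCP pose, the force, the opening and the grip force at its end. only (a regular expression) keeps the lines of the reply that match it, lines (a string "A,B") keeps lines A to B, and quiet returns only ok. Input that does not fit is refused with a message, and nothing moves.
- sense(): the state, without advancing time (a new reading comes with each control period).
- cam.snapshot(name): name is "scene" or "top" or "wrist"; returns a dict with "pixels" (384x512x3 uint8, red, green, blue), "range_z" (384x512 float32, m along the optical axis (not along the pixel's ray), 0 where there is no reading), "fov_y" (degrees; the focal length in pixels is half the picture's height over the tangent of half this angle, whatever the lens; pixels are square), "cx", "cy" (the principal point, pixels), "R" (3x3) and "t" (3): a world point X has camera coordinates R X + t; the wrist camera has in their place "hand_eye" (4x4, takes a point from camera to tool coordinates, whose origin is the TCP and whose axes are the flange's). Camera axes: x right, y down, z forward; pixel columns grow to the right and rows downward; lengths in m; the calibration is good to about 2 mm. A picture is of the moment at which its call begins: read the wrist's pose just before it.
- manip.sign_off(): hands the job in; it is judged then, once.
The state is a dict: "t": time; "q": joint angles; "qd": joint speeds; "tau": joint torques, N m; "tcp_pos": TCP position; "tool_rot": TCP orientation; "force": force on the tool from outside, world axes, zero at the start; "ft_torque": the same for the moment, N m; "finger_gap": opening from 0.0 (shut) to 1.0 (fully open); "gripper_force": force on a finger pad.
Only numpy, scipy, OpenCV 4.12 (cv2) and the standard library are available. Lean on these libraries where they do the work, as an engineer would, in place of code of your own. Each camera call takes 0.05 s, during which the arm holds its last target. There are 200 camera calls.

### The job

The specimen case on the microscope desk is locked by a blue dial padlock that lies in its saddle with the shackle through the brass hasp eye. Turn the dial, feeling for its notches, until the white pointer clicks in at the green mark, let it settle there, then pull the shackle fully out and lift the opened lock clear of the hasp. Finish while holding the lock still in the gripper, dial uppermost and about level, a good 10 cm straight above the case and touching nothing else; leave the other things on the desk and the case where they are.

Things in the scene. Friction and masses are not known exactly. Their poses are not given: they have to be found in the camera images.
- case: fixed dark green metal specimen case 260 x 260 x 50 mm, black corners; origin under its centre, z up, its -x side faces roughly the robot. On its lid, 10 mm towards its +x from the middle, a saddle (rubber floor 3 mm above the lid, rim 7 mm above that floor, 2 mm of play round the lock) holds the lock
- hasp_eye (a point): middle of the opening of the upright brass hasp eye fixed on the case: a square loop 5 mm thick along the case's x, opening 14 mm wide (y) and 23 mm high, top of the loop 29 mm above the saddle floor. The shackle's toe leg passes through it along x, 3 mm in front of the lock's front face
- lock: the loose padlock, lying face up in the saddle: blue body 56 (x) x 58 (y) x 28 (z) mm, 0.24 kg in all; origin under the middle of the blue body (not counting the shackle), z out of the dial face. Its shackle points along its -x; the green mark is on the face at the -x edge, beside the shackle. Built square to the case
- dial_grip (a point): on the dial's axis, 48.5 mm above the lock's underside, turning with the dial: the dial is a black disc 45 mm wide whose top is 14 mm below this point, with a finger bar 42 mm long, 12 mm thick and 24 mm high across it (from 14 mm below to 10 mm above this point). The bar runs along this point's x; its white-striped pointer end is this point's -x end
- dial (a joint): dial angle in rad, counter-clockwise from above positive, turns freely either way without end stops. 0 (and any multiple of 6.283) = white pointer at the green mark, where the lock is released with about 0.15 rad to spare; elsewhere the shackle is blocked. 12 click notches, one every 0.524 rad with one at 0; a light spring (about 0.03 N m) pulls the released dial into the nearest notch
- shackle_grip (a point): in the plane of the shackle, midway between its legs, 17 mm from its outer (-x) end and 14 mm above the lock's underside (17 mm above the case lid); axes as the lock's. Moves with the shackle. The steel U is 48 mm wide over its two legs, each leg 8 mm wide and 10 mm high, and stands 55 mm out of the lock's front when shut: it is gripped from above across both legs
- shackle (a joint): how far the shackle is pulled out of the lock along the lock's -x, in m: 0 shut, 0.022 fully open (end stop). It has about 3 N of friction and stays where it is left. Blocked after about 1 mm unless the dial is at the green mark. The toe leg clears the hasp eye from 0.015 on; only then can the lock be lifted out
- eyepiece: black microscope eyepiece tube, 38 mm wide, 56 mm tall, standing on one of the case's two far corners; bystander, origin under its centre
- vial: small amber jar with white cap, 26 mm wide, 50 mm tall, standing on the other far corner of the case; bystander, origin under its centre
- petri_dish: clear closed dish, 90 mm wide, 15 mm tall, on the desk; bystander, origin under its centre
- remote: small black remote control 110 x 40 x 16 mm lying on the desk; bystander, origin under its centre
- mouse: black and red computer mouse 100 x 58 x 32 mm on the desk; bystander, origin under its centre
- pen_cup: black pen cup 72 mm wide, 90 mm tall, pens to 145 mm; bystander, origin under its centre

How it is judged:
By the outcome, as a careful person would: the job done as asked, in the order asked, and still so for the second after the job is handed in, while the arm keeps its last pose, push and grip.
It also fails if it takes over 48 s, if anything falls off the work surface, if the arm or the gripper's body presses on something with over 40 N, if the wrist force passes 120 N, or if a joint passes its speed limit or range.

## Working session

There is one attempt and no reset: what is moved stays moved. The work goes in short steps, Python scripts to look and compute and a tool call to move; the robot and the scene stay as the last step left them, time stands still between calls to the robot, and variables do not carry over. Pictures are saved under pics/ and viewed, at most 10 in all, crops included, and the job is handed in when it is done.

```bash
ls; mkdir -p pics; cat > h.py <<'E'
import numpy as np, cv2
from station import manip, cam, sense
from scipy.spatial.transform import Rotation as Ro
def snap(n):
    s=sense(); d=cam.snapshot(n)
    H,W=d["pixels"].shape[:2]; f=H/2/np.tan(np.radians(d["fov_y"])/2)
    if "hand_eye" in d:
        T=np.eye(4);T[:3,:3]=Ro.from_quat(s["tool_rot"]).as_matrix();T[:3,3]=s["tcp_pos"]
        M=T@np.array(d["hand_eye"])
    else:
        M=np.eye(4);M[:3,:3]=np.array(d["R"]).T;M[:3,3]=-M[:3,:3]@np.array(d["t"])
    return dict(px=d["pixels"],rz=d["range_z"],f=f,cx=d["cx"],cy=d["cy"],M=M)
def save(v,fn,crop=None,k=1):
    im=v["px"][:,:,::-1]
    if crop: x0,y0,x1,y1=crop; im=im[y0:y1,x0:x1]
    cv2.imwrite(fn,cv2.resize(im,None,fx=k,fy=k,interpolation=cv2.INTER_CUBIC))
    np.save(fn[:-4],v,allow_pickle=True)
def load(n): return np.load(n,allow_pickle=True).item()
def ray(v,u,w):
    d=np.array([(u-v["cx"])/v["f"],(w-v["cy"])/v["f"],1.]);return v["M"][:3,3],v["M"][:3,:3]@d
def dep(v,u,w,r=1):
    p=v["rz"][w-r:w+r+1,u-r:u+r+1];p=p[p>0];o,d=ray(v,u,w);return o+d*np.median(p)
def plane(v,u,w,z):
    o,d=ray(v,u,w);return o+d*(z-o[2])/d[2]
def tri(a,b):
    A=[];y=[]
    for v,u,w in (a,b):
        o,d=ray(v,u,w);d/=np.linalg.norm(d);P=np.eye(3)-np.outer(d,d);A.append(P);y.append(P@o)
    return np.linalg.lstsq(np.vstack(A),np.hstack(y),rcond=None)[0]
E
python3 - <<'E'
from h import *
s=sense();print({k:np.round(v,3) for k,v in s.items()})
a=snap("top");save(a,"pics/top.png",k=1.5);b=snap("scene");save(b,"pics/scene.png",k=1.5)
print(a["M"],b["M"],a["f"])
E
```

```text
pics
station.py
{'t': np.float64(0.0), 'q': array([-1.351,  0.528,  1.434,  0.   ,  1.181, -0.178]), 'qd': array([ 0.   ,  0.   , -0.001, -0.002, -0.001,  0.   ]), 'tau': array([ 0.0000e+00, -4.4235e+01, -1.7803e+01, -0.0000e+00,  8.0000e-03,
        0.0000e+00]), 'tcp_pos': array([ 0.243, -0.575,  0.252]), 'tool_rot': array([ 0.98 ,  0.198,  0.   , -0.001]), 'force': array([-0.387, -0.618, -1.054]), 'ft_torque': array([ 0.002,  0.011, -0.011]), 'gripper_force': np.float64(0.0), 'finger_gap': np.float64(0.999)}
[[ 0.02620387 -0.98651015  0.16158924  0.28687307]
 [-0.99959068 -0.02771412 -0.00709896 -0.02718171]
 [ 0.0114815  -0.16133708 -0.98683257  1.39029612]
 [ 0.          0.          0.          1.        ]] [[-0.7534425   0.39887334 -0.52270877  1.02986747]
 [ 0.65719851  0.43223219 -0.61746696  0.59662737]
 [-0.02035955 -0.80874928 -0.58780107  0.68739691]
 [ 0.          0.          0.          1.        ]] 415.0854010082269
```

View pics/top.png

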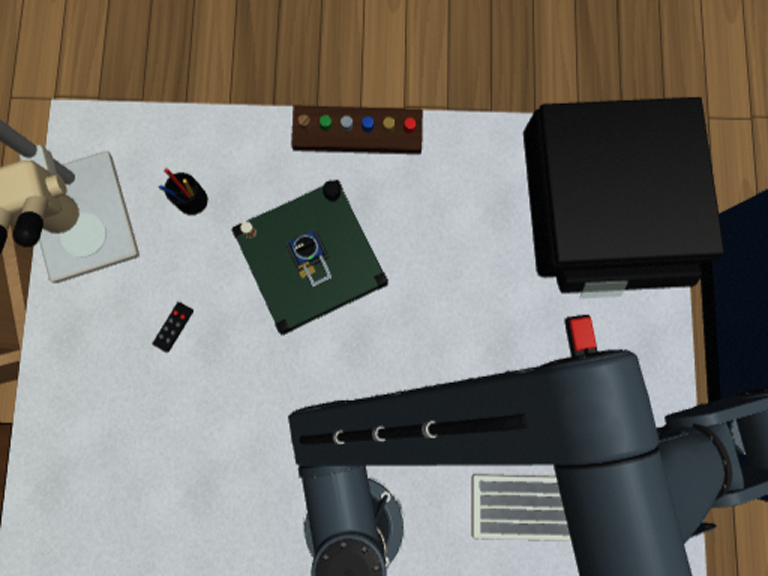

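View pics/scene.png

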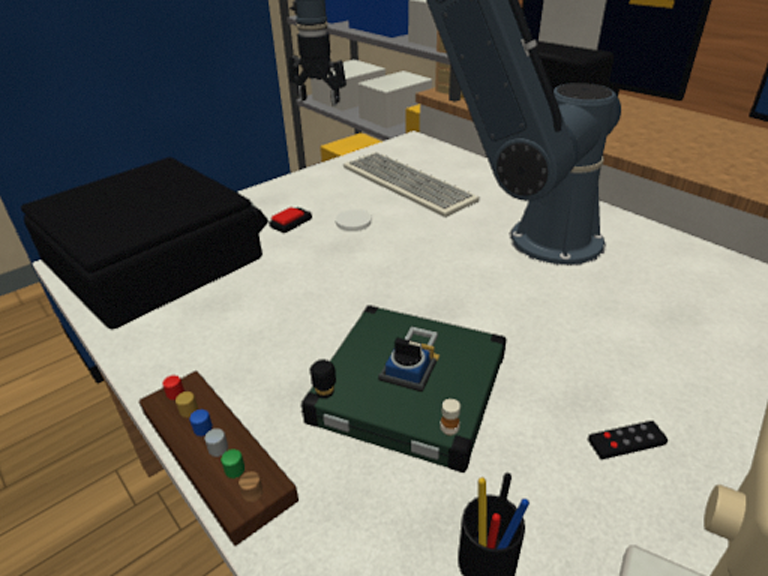

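The top view (1.5x) shows the case with corners at about (237,230), (335,185), (383,280) and (282,328). The lock dial is at (306,245), its shackle towards (318,272), and the hasp at (305,270). The far corners hold the vial (247,229) and the eyepiece (332,189).

```bash
python3 - <<'E'
from h import *
a=load("pics/top.npy");b=load("pics/scene.npy")
for n,u,w in [("dial",306,245),("shk",318,282),("cFL",237,230),("cFR",335,185),("cNR",383,280),("cNL",282,328),("lid",290,300)]:
    u/=1.5;w/=1.5
    print(n,dep(a,round(u),round(w)).round(4),plane(a,u,w,.05).round(4))
print("dial tri",tri((a,306/1.5,245/1.5),(b,408/1.5,350/1.5)).round(4))
s=sense();R=Ro.from_quat(s["tool_rot"]).as_matrix();print(R.round(3))
v=snap("wrist");print(np.linalg.inv(np.vstack([np.c_[R,s["tcp_pos"]],[0,0,0,1]]))@v["M"])
E
```

```text
dial [0.5829 0.1162 0.1085] [0.5953 0.1227 0.05  ]
shk [0.5098 0.091  0.0713] [0.5134 0.0929 0.05  ]
cFL [0.6262 0.2767 0.049 ] [0.6248 0.2764 0.05  ]
cFR [0.7175 0.0614 0.1045] [0.7347 0.064  0.05  ]
cNR [ 0.5205 -0.0477  0.051 ] [ 0.5218 -0.0488  0.05  ]
cNL [0.4097 0.1662 0.0497] [0.4107 0.1662 0.05  ]
lid [0.4724 0.1534 0.0472] [0.4721 0.1519 0.05  ]
dial tri [0.5843 0.1192 0.0923]
[[ 0.922  0.388 -0.   ]
 [ 0.388 -0.922  0.002]
 [ 0.    -0.002 -1.   ]]
[[-9.60524938e-04 -9.57620869e-01 -2.88030117e-01  7.37262929e-02]
 [ 9.99998605e-01 -1.31349080e-03  1.03219277e-03  5.84242709e-04]
 [-1.36677425e-03 -2.88028724e-01  9.57620795e-01 -1.20942072e-01]
 [ 0.00000000e+00  0.00000000e+00  0.00000000e+00  1.00000000e+00]]
```

```bash
python3 - <<'E'
from h import *
s=sense();R=Ro.from_quat(s["tool_rot"]).as_matrix()
for p in [[.54,.08,.27],[.58,.13,.24]]: print((R.T@(np.array(p)-s["tcp_pos"])).round(4))
E
```

```text
[ 0.5286 -0.4885 -0.0165]
[ 0.5848 -0.519   0.0136]
```

Call:
run_rows([
  [[0.07,-0.065,-0.01,0,1],[0.14,-0.13,-0.02,0,1],[0.2,-0.19,-0.02,0,1],[0.26,-0.25,-0.02,0,1],[0.32,-0.3,-0.02,0,1],[0.37,-0.35,-0.02,0,1],[0.42,-0.4,-0.02,0,1],[0.47,-0.44,-0.02,0,1],[0.53,-0.49,-0.02,0,1],[0.53,-0.49,-0.02,0,1],[0.53,-0.49,-0.02,0,1],[0.53,-0.49,-0.02,0,1],[0.53,-0.49,-0.02,0,1],[0.53,-0.49,-0.02,0,1],[0.53,-0.49,-0.02,0,1],[0.53,-0.49,-0.02,0,1],[0.53,-0.49,-0.02,-0.08,1],[0.53,-0.49,-0.02,-0.08,1]],
])

```text
t: 1.95
tcp_pos: [0.5402, 0.0809, 0.2729]
tool_rot: [0.971, 0.237, -0.001, 0.0]
force: [0.2, 0.3, 0.4]
finger_gap: 0.998
gripper_force: 0.0
```

```bash
python3 - <<'E'
from h import *
v=snap("wrist");print(sense()["tcp_pos"],v["f"]);save(v,"pics/w1.png",k=1.5)
E
```

```text
[0.54025529 0.08062471 0.27303095] 291.19431695088724
```

View pics/w1.png

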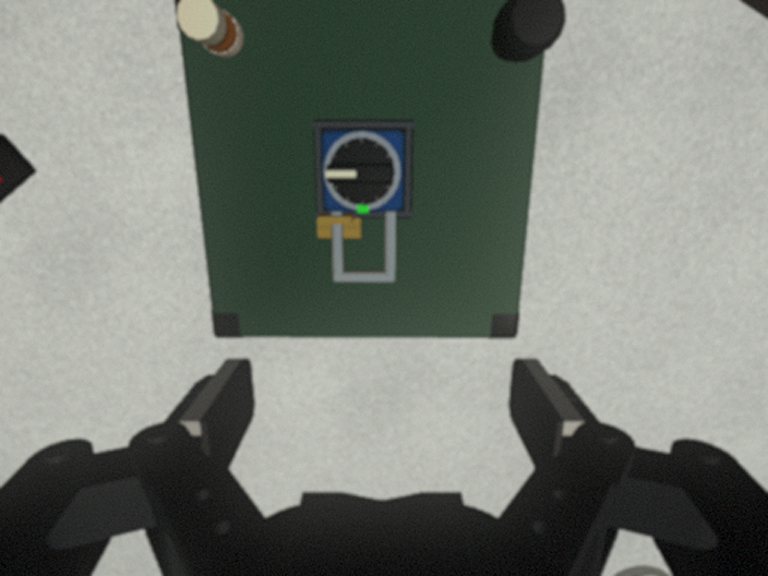

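The wrist view shows the case square to the tool. The dial centre is at (362,173), with the white pointer at the left (326,174). The green mark is at (363,209), so the dial is at about -90° and needs +1.571 rad counter-clockwise. The shackle bar is at (365,277) and the hasp at (339,227). I'll take a closer second view next.

Call:
run_rows([
  [[0.03,-0.01,0.04,0,1],[0.03,-0.01,0.07,0,1],[0.03,-0.01,0.07,0,1],[0.03,-0.01,0.07,0,1]],
])

```text
t: 2.4
tcp_pos: [0.5624, 0.1033, 0.2032]
tool_rot: [0.972, 0.236, -0.001, -0.0]
force: [0.1, -0.5, 0.0]
finger_gap: 0.997
gripper_force: 0.0
```

```bash
python3 - <<'E'
from h import *
v=snap("wrist");s=sense();print(s["tcp_pos"],s["q"]);save(v,"pics/w2.png",k=1.5)
E
```

```text
[0.56325381 0.10335561 0.2043372 ] [-1.35039145e-02  5.18666320e-01  1.61616626e+00 -2.06528431e-04
  1.00569420e+00  1.08019845e+00]
```

View pics/w2.png

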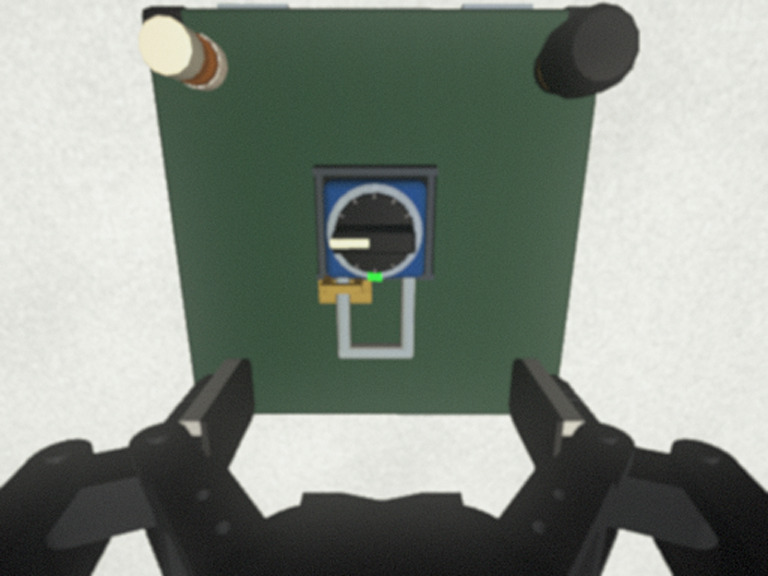

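The closer view shows the white stripe from (330,243) to (369,243) and the bar's right end at (415,241). The green mark is at (375,277), the shackle's outer end spans (339–414, 352), and the hasp top is at (345,292).

```bash
python3 - <<'E'
from h import *
a=load("pics/w1.npy");b=load("pics/w2.npy");t=load("pics/top.npy")
for n,p,q in [("stripeL",(325.5,174),(330,243)),("stripeR",(356.5,174),(369.5,243)),("green",(363,209),(375,277)),("shL",(333,277),(339.5,352)),("shR",(395,277),(414,352)),("dialring",(362,172),(375,231))]:
    print(n,tri((a,p[0]/1.5,p[1]/1.5),(b,q[0]/1.5,q[1]/1.5)).round(4),"dep",dep(b,round(q[0]/1.5),round(q[1]/1.5)).round(4))
for n,u,w,z in [("barL",330,243,.1115),("barR",415,242,.1115),("green",375,277,.081),("ringL",327,231,.083),("ringR",423,231,.083),("shoutL",338,357,.072),("shoutR",415,357,.072),("nearL",198,413,.05),("nearR",556,413,.05),("farL",143,9,.05),("farR",600,9,.05),("case",376,413,.05)]:
    print(n,plane(b,u/1.5,w/1.5,z).round(4))
R=Ro.from_quat(sense()["tool_rot"]).as_matrix();print(np.arctan2(R[1,0],R[0,0]))
E
```

```text
stripeL [0.5779 0.139  0.1098] dep [0.5781 0.1391 0.1105]
stripeR [0.587  0.1216 0.11  ] dep [0.5872 0.122  0.112 ]
green [0.5656 0.1077 0.0827] dep [0.565  0.1077 0.0823]
shL [0.5068 0.1041 0.0692] dep [0.5078 0.1043 0.0718]
shR [0.529  0.0617 0.0698] dep [0.5213 0.0558 0.0507]
dialring [0.5877 0.1195 0.0742] dep [0.5936 0.1219 0.1101]
barL [0.5783 0.1391 0.1115]
barR [0.598  0.1019 0.1115]
green [0.565  0.1077 0.081 ]
ringL [0.5769 0.1438 0.083 ]
ringR [0.6014 0.0963 0.083 ]
shoutL [0.5048 0.1035 0.072 ]
shoutR [0.5272 0.06   0.072 ]
nearL [0.4078 0.171  0.05  ]
nearR [ 0.5258 -0.0582  0.05  ]
farL [0.635  0.2873 0.05  ]
farR [0.7504 0.0637 0.05  ]
case [0.4665 0.0571 0.05  ]
0.4772047424792831
```

```bash
python3 - <<'E'
from h import *
s=sense();R=Ro.from_quat(s["tool_rot"]).as_matrix()
print(s["tcp_pos"],s["tool_rot"],(R.T@(np.array([.5885,.1202,.113])-s["tcp_pos"])).round(4))
E
```

```text
[0.56325381 0.10335561 0.2043372 ] [9.71669138e-01 2.36344654e-01 4.94340243e-04 2.17392335e-04] [ 0.0301 -0.0034  0.0914]
```

Call:
run_rows([
  [[0.03,0,0,0.15,1],[0.03,0.002,0,0.3,1],[0.03,0.002,0,0.45,1],[0.03,0.002,0,0.6,1],[0.03,0.002,0,0.75,1],[0.03,0.002,0,0.9,1],[0.03,0.002,0,1.05,0.8],[0.03,0.002,0,1.2,0.6],[0.03,0.002,0,1.35,0.6],[0.03,0.002,0,1.5,0.6],[0.03,0.002,0,1.57,0.6],[0.03,0.002,0,1.57,0.6],[0.03,0.002,0,1.57,0.6]],
])

```text
t: 3.75
tcp_pos: [0.5911, 0.1158, 0.205]
tool_rot: [0.855, -0.519, 0.001, -0.001]
force: [-0.2, -0.2, -0.4]
finger_gap: 0.602
gripper_force: 0.0
```

```bash
python3 - <<'E'
from h import *
s=sense();R=Ro.from_quat(s["tool_rot"]).as_matrix()
print(s["tcp_pos"],s["q"],np.arctan2(R[1,0],R[0,0]),(R.T@(np.array([.5885,.1202,.113])-s["tcp_pos"])).round(4))
E
```

```text
[0.59106598 0.1157714  0.20501982] [ 8.09234147e-03  5.53453700e-01  1.54107523e+00 -6.50525770e-05
  1.04421979e+00  2.66933811e+00] -1.090418516307523 [-0.0052  0.0005  0.092 ]
```

Call:
run_rows([
  [[-0.005,0,0.04,0,0.5],[-0.005,0,0.075,0,0.4],[-0.005,0,0.092,0,0.35],[-0.005,0,0.092,0,0.35],[-0.005,0,0.092,0,0.35]],
], clamp_n=30)

```text
t: 4.25
tcp_pos: [0.5886, 0.1204, 0.1117]
tool_rot: [0.855, -0.519, 0.0, -0.0]
force: [0.2, -0.7, 0.8]
finger_gap: 0.349
gripper_force: 0.0
```

Call:
run_rows([
  [[0,0,0,0,0],[0,0,0,0,0],[0,0,0,0,0],[0,0,0,0,0],[0,0,0,0,0],[0,0,0,0,0]],
])

```text
t: 4.85
tcp_pos: [0.5885, 0.1205, 0.112]
tool_rot: [0.855, -0.519, 0.001, -0.0]
force: [-1.6, -0.4, 6.3]
finger_gap: 0.129
gripper_force: 35.9
```

```bash
python3 - <<'E'
from h import *
s=sense();R=Ro.from_quat(s["tool_rot"]).as_matrix()
print(s["q"],s["ft_torque"],np.arctan2(R[1,0],R[0,0]))
E
```

```text
[ 1.62316809e-02  6.82056830e-01  1.60824405e+00 -2.82107968e-04
  8.50191181e-01  2.67828611e+00] [-0.08201352  0.09575227  0.00013815] -1.0910723772836826
```

Call:
run_rows([
  [[0,0,0,-0.13,0],[0,0,0,-0.26,0],[0,0,0,-0.39,0],[0,0,0,-0.52,0],[0,0,0,-0.65,0],[0,0,0,-0.78,0],[0,0,0,-0.91,0],[0,0,0,-1.04,0],[0,0,0,-1.17,0],[0,0,0,-1.3,0],[0,0,0,-1.43,0],[0,0,0,-1.53,0],[0,0,0,-1.57,0],[0,0,0,-1.57,0],[0,0,0,-1.57,0],[0,0,0,-1.57,0]],
])

```text
t: 6.45
tcp_pos: [0.5888, 0.1214, 0.112]
tool_rot: [0.972, 0.237, 0.001, -0.0]
force: [-0.5, 2.2, 4.5]
finger_gap: 0.132
gripper_force: 35.9
```

```bash
python3 - <<'E'
from h import *
s=sense();R=Ro.from_quat(s["tool_rot"]).as_matrix()
print(s["q"],s["ft_torque"],np.arctan2(R[1,0],R[0,0]))
E
```

```text
[0.0170371  0.68219252 1.60784989 0.00173198 0.84963293 1.10835651] [0.3692177  0.04409608 0.01391363] 0.478334251317735
```

Call:
run_rows([
  [[0,0,0,0,0.3],[0,0,0,0,0.4],[0,0,0,0,0.5],[0,0,0,0,0.5],[0,0,-0.04,0,0.5],[-0.02,0,-0.08,0,0.7],[-0.03,0,-0.09,0,0.8],[-0.03,0,-0.09,0,0.8],[-0.03,0,-0.09,0,0.8]],
])

```text
t: 7.35
tcp_pos: [0.5611, 0.1067, 0.2006]
tool_rot: [0.972, 0.237, -0.0, -0.0]
force: [0.6, 0.4, -0.4]
finger_gap: 0.8
gripper_force: 0.0
```

```bash
python3 - <<'E'
from h import *
v=snap("wrist");s=sense();print(s["tcp_pos"],s["q"]);save(v,"pics/w3.png",(170,80,330,260),k=4)
E
```

```text
[0.56102511 0.10684298 0.20006296] [-7.48441549e-03  5.23533018e-01  1.62191791e+00  1.68453071e-04
  9.98047352e-01  1.08463910e+00]
```

View pics/w3.png

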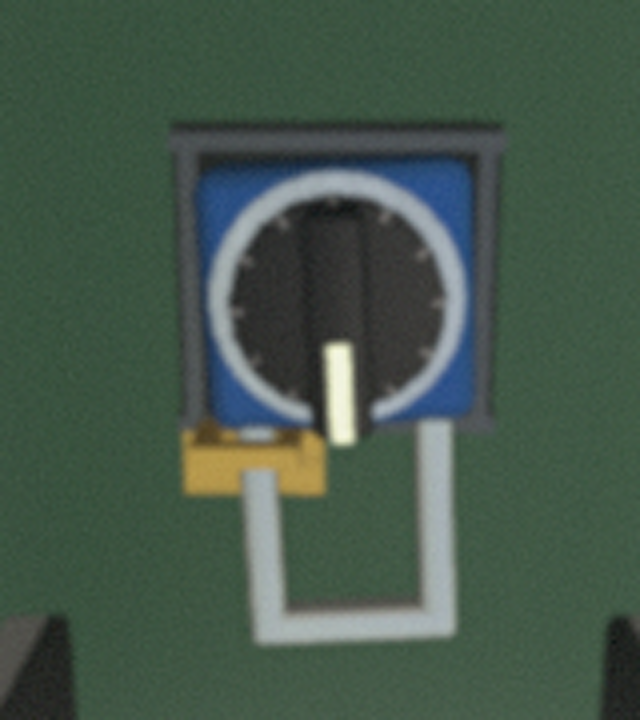

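The pointer now covers the green mark, with the stripe from (338,345) to (342,443). The lock has rotated slightly within its saddle play. The shackle's outer corners are at (254,642) and (456,635).

```bash
python3 - <<'E'
from h import *
v=load("pics/w3.npy");P=lambda u,w,z:plane(v,170+u/4-.4,80+w/4-.4,z)
A,B=P(254,642,.072),P(456,635,.072);C,D=P(338,345,.1115),P(342,443,.1115)
E,F=P(254,490,.072)*0,P(262,470,.072)
d=B-A;print(A,B,np.linalg.norm(d),"shyaw",np.arctan2(d[0],-d[1]))
e=C-D;print("stripe",C,D,"yaw",np.arctan2(e[1],e[0]))
yaw=np.arctan2(d[0],-d[1]);x=np.array([np.cos(yaw),np.sin(yaw),0])
g=(A+B)/2+.017*x;g[2]=.067;print("grip",g,"dial est",(A+B)/2+.083*x)
s=sense();R=Ro.from_quat(s["tool_rot"]).as_matrix()
print("toolyaw",np.arctan2(R[1,0],R[0,0]),"d to grip w/ TCP z=.073:",(R.T@(np.array([g[0],g[1],.073])-s["tcp_pos"])).round(4))
E
```

```text
[0.50625294 0.09977105 0.072     ] [0.52975555 0.05825695 0.072     ] 0.04770527951919565 shyaw 0.515146788743674
stripe [0.58651884 0.11899437 0.1115    ] [0.57012158 0.10966211 0.1115    ] yaw 0.5174156653577592
grip [0.53279799 0.08738926 0.067     ] dial est [0.59023254 0.119905   0.072     ]
toolyaw 0.4785822083224072 d to grip w/ TCP z=.073: [-0.0338  0.0044  0.1271]
```

Call:
run_rows([
  [[-0.034,0.0045,0.02,-0.03,0.8],[-0.034,0.0045,0.06,-0.03,0.8],[-0.034,0.0045,0.1,-0.03,0.8],[-0.034,0.0045,0.12,-0.03,0.8],[-0.034,0.0045,0.127,-0.03,0.8],[-0.034,0.0045,0.127,-0.03,0.8],[-0.034,0.0045,0.127,-0.03,0.8]],
], clamp_n=50)

```text
t: 8.1
tcp_pos: [0.534, 0.0872, 0.0744]
tool_rot: [0.968, 0.252, 0.0, 0.0]
force: [-0.0, -0.4, 0.6]
finger_gap: 0.8
gripper_force: 0.0
```

Call:
run_rows([
  [[0,0,0,0,0.5],[0,0,0,0,0.4],[0,0,0,0,0.4],[0,0,0,0,0.4],[0,0,0,0,0.4],[0,0,0,0,0.4]],
])

```text
t: 8.7
tcp_pos: [0.5333, 0.0876, 0.0753]
tool_rot: [0.968, 0.252, 0.0, -0.0]
force: [-2.5, 3.3, 7.1]
finger_gap: 0.548
gripper_force: 53.0
```

Call:
run_rows([
  [[-0.002,0,0,0,0.4],[-0.004,0,0,0,0.4],[-0.006,0,0,0,0.4],[-0.006,0,0,0,0.4]],
])

```text
t: 9.1
tcp_pos: [0.529, 0.085, 0.0752]
tool_rot: [0.968, 0.252, 0.002, -0.0]
force: [-1.1, 5.2, 4.5]
finger_gap: 0.549
gripper_force: 53.0
```

Call:
run_rows([
  [[-0.003,0,0,0,0.4],[-0.006,0,0,0,0.4],[-0.009,0,0,0,0.4],[-0.012,0,0,0,0.4],[-0.015,0,0,0,0.4],[-0.015,0,0,0,0.4],[-0.015,0,0,0,0.4]],
])

```text
t: 9.8
tcp_pos: [0.5158, 0.077, 0.0747]
tool_rot: [0.968, 0.252, 0.001, 0.0]
force: [0.4, 3.7, 3.6]
finger_gap: 0.547
gripper_force: 53.0
```

Call:
run_rows([
  [[-0.002,0,0,0,0.4],[-0.004,0,0,0,0.4],[-0.004,0,0,0,0.4]],
])

```text
t: 10.1
tcp_pos: [0.5139, 0.0758, 0.0748]
tool_rot: [0.968, 0.251, 0.003, 0.0]
force: [3.1, 9.5, 2.1]
finger_gap: 0.551
gripper_force: 51.3
```

Call:
run_rows([
  [[-0.002,0,0,0,0.4],[-0.002,0,0,0,0.4]],
])

```text
t: 10.3
tcp_pos: [0.5137, 0.0756, 0.0749]
tool_rot: [0.968, 0.251, 0.005, 0.0]
force: [6.3, 14.3, 0.2]
finger_gap: 0.551
gripper_force: 51.3
```

Call:
run_rows([
  [[0.003,0,0,0,0.4],[0.003,0,0,0,0.7],[0.003,0,0,0,0.8],[0.003,0,0,0,0.8],[0.003,0,-0.03,0,0.8],[0.01,0,-0.08,0,0.8],[0.04,0,-0.12,0,0.8],[0.055,0,-0.125,0,0.8],[0.055,0,-0.125,0,0.8],[0.055,0,-0.125,0,0.8]],
])

```text
t: 11.3
tcp_pos: [0.5561, 0.1003, 0.1982]
tool_rot: [0.968, 0.252, -0.002, -0.0]
force: [-0.8, 0.1, 0.9]
finger_gap: 0.799
gripper_force: 0.0
```

```bash
python3 - <<'E'
from h import *
v=snap("wrist");s=sense();print(s["tcp_pos"],s["q"]);save(v,"pics/w4.png",(170,80,330,280),k=3)
E
```

```text
[0.55543921 0.10026505 0.19766385] [-1.91359828e-02  5.19931461e-01  1.63858027e+00 -5.45277259e-04
  9.88265010e-01  1.04338936e+00]
```

View pics/w4.png

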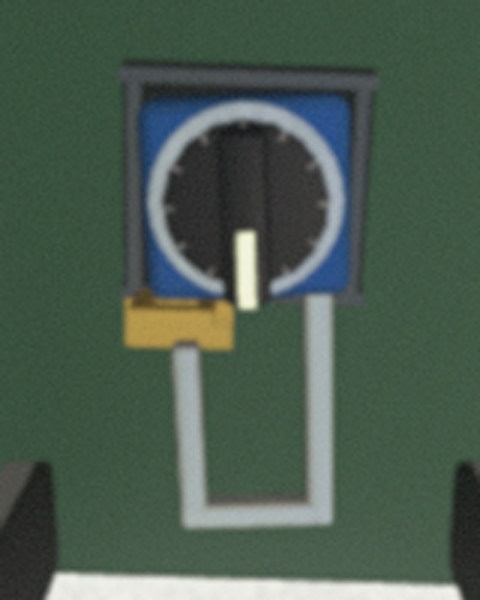

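The shackle is well out, with its outer corners at (183,527) and (332,522). The stripe runs from (245,231) to (248,310) and still sits at the mark.

```bash
python3 - <<'E'
from h import *
v=load("pics/w4.npy");P=lambda u,w,z:plane(v,170+u/3-.3,80+w/3-.3,z)
A,B=P(183,527,.072),P(332,522,.072);C,D=P(245.5,231,.1115),P(248,310,.1115)
d=B-A;yaw=np.arctan2(d[0],-d[1]);e=C-D
print("w",np.linalg.norm(d),"shyaw",yaw,"stripe yaw",np.arctan2(e[1],e[0]))
x=e/np.linalg.norm(e);c=D+.021*x;m=(A+B)/2;print("centre",c,"ext",(c-m)[:2]@x[:2]-.083, "fwd from sh", m+.105*x)
W=P(121,0,.09);print("ringL/R",P(148,201,.083),P(344,201,.083))
s=sense();R=Ro.from_quat(s["tool_rot"]).as_matrix();print("toolyaw",np.arctan2(R[1,0],R[0,0]))
c[2]=.113;print((R.T@(c-s["tcp_pos"])).round(4))
E
```

```text
w 0.04729760718045667 shyaw 0.5454825493898326 stripe yaw 0.536583720978712
centre [0.58741905 0.11908709 0.1115    ] ext 0.019880444346796117 fwd from sh [0.58938242 0.11993238 0.072     ]
ringL/R [0.57588495 0.14305519 0.083     ] [0.6016523  0.09675435 0.083     ]
toolyaw 0.508577360519636
[ 0.0375 -0.0007  0.0845]
```

Call:
run_rows([
  [[0.02,0,0,-0.03,0.6],[0.038,-0.0007,0.03,-0.03,0.4],[0.038,-0.0007,0.06,-0.03,0.4],[0.038,-0.0007,0.085,-0.03,0.4],[0.038,-0.0007,0.085,-0.03,0.4],[0.038,-0.0007,0.085,-0.03,0.4]],
], clamp_n=60)

```text
t: 11.95
tcp_pos: [0.5884, 0.1193, 0.1123]
tool_rot: [0.964, 0.266, -0.003, -0.001]
force: [0.7, 0.3, 0.5]
finger_gap: 0.398
gripper_force: 0.0
```

Call:
run_rows([
  [[0,0,0,0,0],[0,0,0,0,0],[0,0,0,0,0],[0,0,0,0,0],[0,0,0,0,0],[0,0,0,0,0]],
])

```text
t: 12.55
tcp_pos: [0.5902, 0.12, 0.1142]
tool_rot: [0.964, 0.266, -0.001, -0.0]
force: [-1.0, 2.2, -3.4]
finger_gap: 0.126
gripper_force: 62.8
```

Call:
run_rows([
  [[0,0,-0.005,0,0],[0,0,-0.01,0,0],[0,0,-0.015,0,0],[0,0,-0.02,0,0],[0,0,-0.02,0,0]],
])

```text
t: 13.05
tcp_pos: [0.5917, 0.1197, 0.1356]
tool_rot: [0.964, 0.266, 0.001, 0.0]
force: [0.5, 0.4, -2.9]
finger_gap: 0.126
gripper_force: 62.7
```

Call:
run_rows([
  [[0,0,-0.01,0,0],[0,0,-0.025,0,0],[0,0,-0.045,0,0],[0,0,-0.065,0,0],[0,0,-0.085,0,0],[0,0,-0.095,0,0],[0,0,-0.1,0,0],[0,0,-0.1,0,0],[0,0,-0.1,0,0],[0,0,-0.1,0,0],[0,0,-0.1,0,0],[0,0,-0.1,0,0]],
])

```text
t: 14.25
tcp_pos: [0.5905, 0.1199, 0.2337]
tool_rot: [0.964, 0.266, -0.001, -0.0]
force: [-1.0, 0.7, -2.7]
finger_gap: 0.126
gripper_force: 62.7
```

```bash
python3 - <<'E'
from h import *
v=snap("wrist");save(v,"pics/w5.png",k=1.5);v=snap("scene");save(v,"pics/s5.png",(180,130,360,320),k=3)
E
```

```text
(no output)
```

View pics/w5.png

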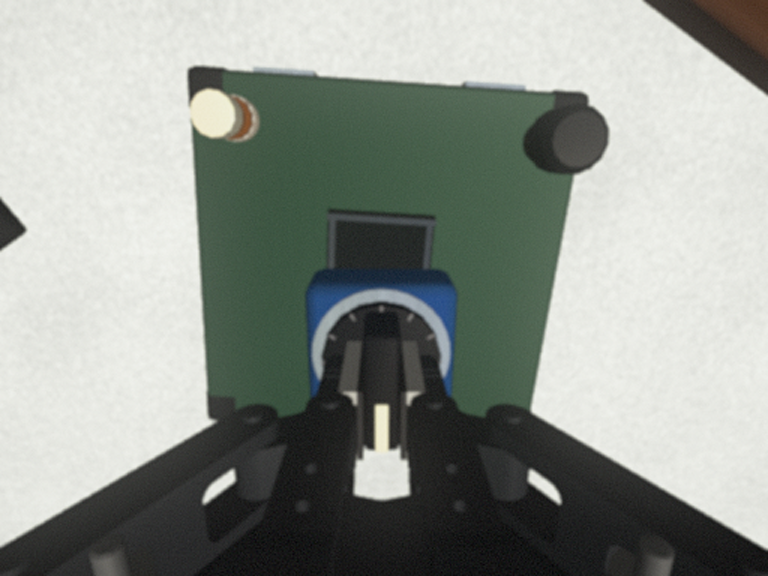

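View pics/s5.png

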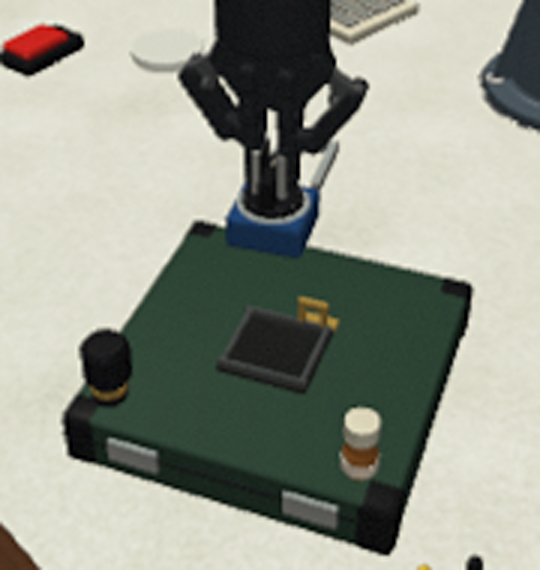

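The lock is out of the saddle (empty at (380,240) in the wrist view) and held level by the dial bar. The shackle is open, the hasp is free, and the vial and eyepiece are still standing on the case.

```bash
python3 -c "
from station import manip, cam, sense
print(sense()['qd'].round(4)); print(manip.sign_off())"
```

```text
[-0.0007 -0.0027 -0.002  -0.0009  0.0014  0.0006]
the job is handed in; nothing more can be done
None
```

I handed the job in at about 14 s: the dial is at the green mark, the shackle is pulled to its end stop, and the gripper holds the lock still and level about 12 cm above the case lid, with the case and the vial and eyepiece on it undisturbed.

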